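Tip a batch of toys into the paint tray

TASK

Pick up the red scoop by its slanting handle and tip all eight purple toys out of it into the empty blue tray. Then set the empty scoop down gently, upright and with its foot wholly on the round yellow mat, and let go. Leave the paint pot, the bottle and the sample figure where they stand.

Things in the scene. Friction and masses are not known exactly. Their poses are not given: they have to be found in the camera images.
- scoop: red scoop holding the toys, 160 g: flared round cup 70 mm high, outer radius 32 mm at the foot, 51 mm at the rim, wall 4 mm, floor 6 mm. Origin at the centre of the foot's underside, z up the cup's axis; the black handle is on the -y side, from (0,-52,45) mm at the wall straight out and up at 45 degrees to its end at (0,-130,123) mm. It starts upright.
- scoop_grip (a point): point on the handle's centre line, at (0,-105,98) mm in the scoop's frame, axes as the scoop's. The handle is a flat straight bar 110 mm long, 16 mm thick along the scoop's x, 26 mm wide, pointing along (0,-1,1): pinch it across the 16 mm with the fingers pointing down along it.
- scoop_lip (a point): the point of the cup's rim farthest from the handle, at (0,51,70) mm in the scoop's frame: the lip to pour over. Axes as the scoop's.
- toy1: purple toy figure, one of eight alike that start in the scoop: round head 24 mm across on a stubby foot, two small ears, about 29 mm high, 12 g. Origin at the centre of the head (14 mm above the foot's underside), z up through the ears, face to -x.
- toy2: purple toy figure, one of eight alike that start in the scoop: round head 24 mm across on a stubby foot, two small ears, about 29 mm high, 12 g. Origin at the centre of the head (14 mm above the foot's underside), z up through the ears, face to -x.
- toy3: purple toy figure, one of eight alike that start in the scoop: round head 24 mm across on a stubby foot, two small ears, about 29 mm high, 12 g. Origin at the centre of the head (14 mm above the foot's underside), z up through the ears, face to -x.
- toy4: purple toy figure, one of eight alike that start in the scoop: round head 24 mm across on a stubby foot, two small ears, about 29 mm high, 12 g. Origin at the centre of the head (14 mm above the foot's underside), z up through the ears, face to -x.
- toy5: purple toy figure, one of eight alike that start in the scoop: round head 24 mm across on a stubby foot, two small ears, about 29 mm high, 12 g. Origin at the centre of the head (14 mm above the foot's underside), z up through the ears, face to -x.
- toy6: purple toy figure, one of eight alike that start in the scoop: round head 24 mm across on a stubby foot, two small ears, about 29 mm high, 12 g. Origin at the centre of the head (14 mm above the foot's underside), z up through the ears, face to -x.
- toy7: purple toy figure, one of eight alike that start in the scoop: round head 24 mm across on a stubby foot, two small ears, about 29 mm high, 12 g. Origin at the centre of the head (14 mm above the foot's underside), z up through the ears, face to -x.
- toy8: purple toy figure, one of eight alike that start in the scoop: round head 24 mm across on a stubby foot, two small ears, about 29 mm high, 12 g. Origin at the centre of the head (14 mm above the foot's underside), z up through the ears, face to -x.
- blue_tray: empty blue open tray, 130 x 130 mm, 60 mm high, wall and floor 4 mm, fixed. Origin at the centre of its underside, z up.
- blue_tray_in (a point): centre of the blue tray's inner floor (4 mm above its underside); inside 122 x 122 mm, axes along the tray's sides.
- grey_tray: grey open tray, 130 x 130 mm, 60 mm high, fixed, already full of finished light-blue figures: nothing to do with it. Origin at the centre of its underside.
- mat: round yellow mat with a white ring drawn on it, 120 mm across, 3 mm thick, fixed: where the empty scoop is returned. Origin at the centre of its underside.
- mat_top (a point): centre of the mat's upper face, 3 mm above the table, z up.
- paint_pot: bystander: open orange paint pot, 64 mm across, 60 mm high. Origin at the centre of its underside.
- thinner: bystander: white bottle with a yellow cap and a blue band, 52 mm across, 130 mm high. Origin at the centre of its underside.
- sample: bystander: large purple sample figure on a round white base 48 mm across, 70 mm high. Origin at the centre of its underside.
Things that resemble listed ones, but are neither listed nor needed, are in the scene too. Leave any green look-alike of the toy7 alone. Several things look just like the scoop: the one meant starts farthest to the robot's right.

How it is judged:
By the outcome, as a careful person would: the job done as asked, in the order asked, and still so for the second after the job is handed in, with the robot touching nothing.
It also fails if it takes over 61 s, if anything falls off the work surface, if the arm or the gripper's body presses on something with over 40 N, if the wrist force passes 120 N, or if a joint passes its speed limit or range.

ROBOT

A 6-joint arm with a two-finger parallel gripper is mounted at the origin on the work surface. World frame = base frame: x ahead of the robot, y to its left, z up, the work surface at z = 0. Lengths are in mm, angles in rad, forces in N, time in s.
With the tool pointing down it reaches from about 250 to 775 mm from the base axis. Payload 4 kg.
Tool frame: the origin (TCP) lies between the finger pads; the fingertips stand 25 mm ahead of it and the grasp point (between the pads) lies 6 mm ahead of it; z points along the fingers, y is the line along which they close (so a half turn about z gives the same grasp; the last joint's range is limited). The gripper opens to 85 mm and grips with 20 to 120 N. Pads are 22 mm wide; open, the fingers measure 114 mm over their backs; the gripper's body (76 mm by 85 mm) begins 54 mm behind the grasp point. The pads swing forward as they close: fully open they stand 13 mm farther back than shut.
Start: joints at [-1.243, 0.087, 1.371, -0, 1.684, -0.103], TCP at [229.677, -499.763, 256.341] pointing down, gripper open.
Joint ranges: [-3.1, 3.1], [-0.76, 2.03], [0.27, 2.55], [-1.08, 4.22], [0.17, 2.65], [-2.57, 2.57]. Speed limits (rad/s): [2.79, 2.79, 3.14, 3.14, 3.14, 3.14].

INTERFACE

Orientations are given as a unit quaternion [x, y, z, w].
In Python, from station import r gives the robot as it stands. The module is installed in compiled form; this text tells all that it offers.
- The arm moves only by the shell command python3 -m pendant 'ROWS' [FORCE]. ROWS is a JSON object of lists of equal length, an entry for each row: "claw": the gripper command: -1 is shut, 1 is fully open, values between are in proportion; "linear": the shift along the tool's x, y, z in cm, a list of three; "rotation": the turn, a rotation vector about the tool's x, y, z in rad, a list of three. A call has 1 to 10 rows; each row is the pose to reach, as a shift and turn from the pose commanded when the call began, along the tool's axes at that moment; what a row does not reach only later rows make up. A row lasts 1/12 s, in which the tool goes at most 41.7 mm and 7.16 degrees, less where a joint would pass 70% of its speed; a pose out of reach is approached as far as the arm can. A call with a gripper value outside its range is refused whole. The fingers move at their own pace and stop on an object; FORCE is the grip in N (left out, the last holds). Time passes only in rows, so rows that repeat a pose let the fingers close. It gives the time, the measured TCP pose, the force, the opening and the grip force at its end, in the units of the state.
- r.get_state(): the state, without advancing time (a new reading comes with each control period).
- r.capture(name): name is "scene" or "side" or "wrist"; returns the picture (384x512x3 uint8, red, green, blue); there is no depth.
- r.camera_info(name): a dict with "fx", "fy", "cx", "cy" (pixels), "cam_to_world" (4x4, takes a point from camera to world coordinates); the wrist camera has in their place "T_tool_cam" (4x4, takes a point from camera to tool coordinates, whose origin is the TCP and whose axes are the flange's). Camera axes: x right, y down, z forward; pixel columns grow to the right and rows downward; lengths in mm; the calibration is good to about 2 mm. A picture is of the moment at which its call begins: read the wrist's pose just before it. camera_info takes no time and is no camera call.
- r.sign_off(): hands the job in; it is judged then, once.
The state is a dict: "time_s": time; "q": joint angles; "qvel": joint speeds; "tau": joint torques, N m; "tool_pos": TCP position; "orientation": TCP orientation; "force": force on the tool from outside, world axes, zero at the start; "torque": the same for the moment, N m; "grip_width": finger opening in mm; "grasp_force": force on a finger pad.
Only numpy, scipy, OpenCV 4.12 (cv2) and the standard library are available. Lean on these libraries where they do the work, as an engineer would, in place of code of your own. Each camera call takes 0.05 s, during which the arm holds its last target. There are 200 camera calls.

## Working session

There is one attempt and no reset: what is moved stays moved. The work goes in short steps, Python scripts to look and compute and a shell command to move; the robot and the scene stay as the last step left them, time stands still between calls to the robot, and variables do not carry over. Pictures are saved under pics/ and viewed, at most 10 in all, crops included, and the job is handed in when it is done.

```bash
mkdir -p pics; python3 - <<'E'
from station import r
import cv2,numpy as np
for n in("scene","side"):
    im=r.capture(n);cv2.imwrite(f"pics/{n}0.png",im[:,:,::-1])
    c=r.camera_info(n);print(n,[c[k] for k in("fx","fy","cx","cy")],np.round(c["cam_to_world"],3).tolist())
c=r.camera_info("wrist");print(c)
s=r.get_state();print(s)
E
```

```text
scene [477.61292736586574, 477.61292736586574, 260.3985933747046, 190.4253159941078] [[0.625, 0.619, -0.476, 1189.529], [0.78, -0.484, 0.395, -432.18], [0.014, -0.619, -0.786, 1051.464], [0.0, 0.0, 0.0, 1.0]]
side [394.06252228068865, 394.06252228068865, 254.76539577526444, 182.88164714040295] [[0.915, -0.231, 0.331, 326.11], [-0.404, -0.49, 0.773, -597.454], [-0.016, -0.841, -0.541, 570.476], [0.0, 0.0, 0.0, 1.0]]
{'fx': 285.0115400184468, 'fy': 285.0115400184468, 'cx': 256.6188583765875, 'cy': 190.19423259886815, 'T_tool_cam': array([[ 3.58924927e-04, -9.54436618e-01, -2.98413493e-01,
         7.60796589e+01],
       [ 9.99999920e-01,  2.90646234e-04,  2.73182990e-04,
        -2.74168934e-02],
       [-1.74003091e-04, -2.98413567e-01,  9.54436647e-01,
        -1.17325649e+02],
       [ 0.00000000e+00,  0.00000000e+00,  0.00000000e+00,
         1.00000000e+00]])}
{'time_s': 0.1, 'q': array([-1.24307841e+00,  8.79019558e-02,  1.37209594e+00,  1.33719503e-05,
        1.68357761e+00, -1.03092543e-01]), 'qvel': array([-0.00031405, -0.00127645, -0.00322379,  0.00068105, -0.00219549,
        0.00033822]), 'tau': array([ 2.34570354e-03, -3.53015757e+01, -3.14219356e+01, -1.10151113e-04,
        7.91058876e-03,  2.94665404e-05]), 'tool_pos': array([ 229.56266568, -499.37739509,  255.24834778]), 'orientation': array([ 9.76889220e-01,  2.13743934e-01, -1.04513440e-04, -9.85924695e-04]), 'force': array([ 0.3865085 ,  0.38417954, -0.67820917]), 'torque': array([ 0.00855699, -0.02526922,  0.01810962]), 'grasp_force': 0.0, 'grip_width': 85.45391411852347}
```

View pics/scene0.png

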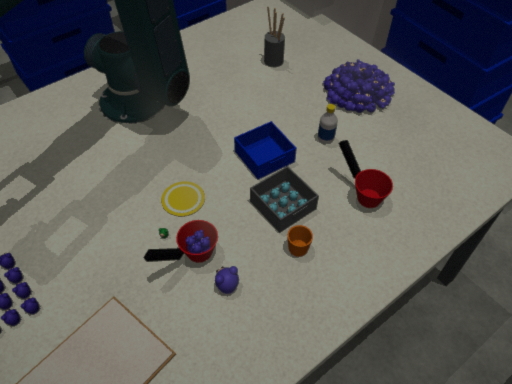

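View pics/side0.png

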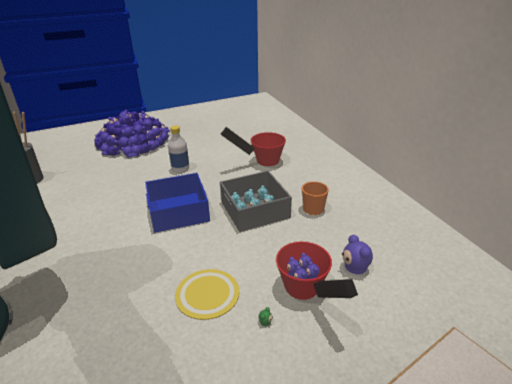

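```bash
cat > h.py <<'E'
import numpy as np,cv2
from scipy.optimize import minimize
from scipy.spatial.transform import Rotation as R
from station import r
def proj(c,P,T=None):
    T=np.array(c["cam_to_world"]) if T is None else T
    p=(np.asarray(P,float)-T[:3,3])@T[:3,:3]
    return np.c_[c["fx"]*p[:,0]/p[:,2]+c["cx"],c["fy"]*p[:,1]/p[:,2]+c["cy"]]
def ray(c,u,v,z,T=None):
    T=np.array(c["cam_to_world"]) if T is None else T
    d=T[:3,:3]@np.array([(u-c["cx"])/c["fx"],(v-c["cy"])/c["fy"],1]);return T[:3,3]+d*(z-T[2,3])/d[2]
def circ(rad,z,n=40):
    a=np.linspace(0,2*np.pi,n);return np.c_[rad*np.cos(a),rad*np.sin(a),0*a+z]
CUP=np.r_[circ(32,0),circ(51,70)]
d=np.array([0,-1,1])/2**.5;e=np.array([0,1,1])/2**.5
HAN=np.array([np.array([0,-52,45])+t*d+x*np.array([1,0,0])+w*e for t in(0,110) for x in(-8,8) for w in(-13,13)])
TRAY=np.array([[x,y,z] for x in(-65,65) for y in(-65,65) for z in(0,60)],float)
MAT=np.r_[circ(60,0),circ(60,3)]
def pl(P,x,y,a,z=0):return P@R.from_euler('z',a).as_matrix().T+[x,y,z]
def sil(c,parts,T=None):
    m=np.zeros((384,512),np.uint8)
    for P in parts:cv2.fillConvexPoly(m,cv2.convexHull((proj(c,P,T)*16).astype(np.int32)),1,shift=4)
    return m
def iou(a,b):return (a&b).sum()/max(1,(a|b).sum())
def fit(views,parts,x0):
    # views: list of (cam,mask)
    f=lambda p:-sum(np.mean([iou(sil(c,[pl(P,*p[:3])]),m) for P,m in zip(parts,ms)]) for c,ms in views)
    s=np.array([20,20,.3])
    for _ in range(3):
        o=minimize(f,x0,method="Nelder-Mead",options=dict(initial_simplex=np.vstack([x0]+[np.array(x0)+s*np.eye(3)[i] for i in range(3)]),maxiter=150));x0=o.x;s=s/3
    return o.x,-o.fun/len(views)
E
python3 - <<'E'
from h import *
im=cv2.imread("pics/scene0.png");si=cv2.imread("pics/side0.png")
cs,cd=r.camera_info("scene"),r.camera_info("side")
def hsv(i):return cv2.cvtColor(i,cv2.COLOR_BGR2HSV)
def box(m,b):
    o=np.zeros((384,512),np.uint8);x0,y0,x1,y1=b;o[y0:y1,x0:x1]=m[y0:y1,x0:x1];return o
def hull(m):
    m=cv2.morphologyEx(m,cv2.MORPH_OPEN,np.ones((3,3)));p=cv2.findNonZero(m);o=np.zeros_like(m);cv2.fillConvexPoly(o,cv2.convexHull(p),1);return o
def red(i):h=hsv(i);return (((h[...,0]<8)|(h[...,0]>165))&(h[...,1]>140)&(h[...,2]>50)).astype(np.uint8)
def blk(i):return (i.max(2)<50).astype(np.uint8)
def blue(i):h=hsv(i);return ((abs(h[...,0].astype(int)-119)<8)&(h[...,1]>170)&(h[...,2]>40)).astype(np.uint8)
def yel(i):h=hsv(i);return ((abs(h[...,0].astype(int)-27)<6)&(h[...,1]>150)&(h[...,2]>90)).astype(np.uint8)
V=[(cs,[hull(box(red(im),(170,215,225,270))),hull(box(blk(im),(140,240,183,268)))]),
   (cd,[hull(box(red(si),(265,235,340,305))),hull(box(blk(si),(310,270,362,305)))])]
g=ray(cs,197,255,0);print("guess",g)
for y in(0,1.5,3,4.5):print("scoop",*fit(V,[CUP,HAN],[g[0],g[1],y]))
g=ray(cs,265,150,30)
for y in(0,.4,.8,1.2):print("tray",*fit([(cs,[hull(box(blue(im),(230,115,300,180)))]),(cd,[hull(box(blue(si),(140,170,212,232)))])],[TRAY],[g[0],g[1],y]))
g=ray(cs,183,198,3)
print("mat",*fit([(cs,[hull(box(yel(im),(155,175,210,220)))]),(cd,[hull(box(yel(si),(170,262,245,320)))])],[MAT],[g[0],g[1],0]))
for n,u,v,z in(("pot",300,240,30),("thinner",327,138,0),("sample",227,288,0),("grey",284,198,40),("green",163,232,8)):print(n,ray(cs,u,v,z).round())
cv2.imwrite("pics/crop.png",np.hstack([cv2.resize(im[205:295,130:250],(400,300),interpolation=2),cv2.resize(im[130:220,320:440],(400,300),interpolation=2)]))
E
```

```text
guess [ 615.79904925 -158.94093106    0.        ]
scoop [ 6.11873528e+02 -1.49771084e+02 -7.95844918e-03] 0.8589826513902725
scoop [ 610.13124945 -149.65257221    1.77900555] 0.4591352469694288
scoop [ 609.93146178 -149.7840698     3.06895705] 0.4587060279348474
scoop [ 610.57741323 -149.76352814    4.73477962] 0.4584981541438451
tray [ 4.57293781e+02  1.88502077e+02 -7.92303433e-02] 0.536251043224589
tray [ 4.56282555e+02  1.85489196e+02 -7.89949202e-02] 0.5330542267203436
tray [458.03491191 186.1510941    1.43760962] 0.5360377750863119
tray [458.31376071 185.53321641   1.42548048] 0.534543372478894
mat [ 4.42268761e+02 -9.04780370e+01  2.52838836e-01] 0.6024164767314724
pot [756.  61.  30.]
thinner [519. 387.   0.]
sample [ 737. -154.    0.]
grey [635. 110.  40.]
green [ 509. -192.    8.]
```

View pics/crop.png

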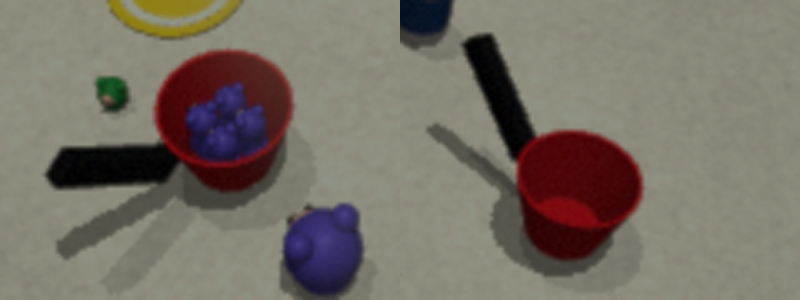

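The two candidates are the scoop at pixel (197,242), holding purple toys and on the robot's right, and the one at (373,188), empty and farther left. The first fits. The tray and mat fits are weak, so I'll check their masks.

```bash
python3 - <<'E'
from h import *
cs,cd=r.camera_info("scene"),r.camera_info("side")
out=[]
for n,c,q in(("scene",cs,[(265,150),(184,198),(183,187)]),("side",cd,[(178,212),(208,293),(208,280)])):
    i=cv2.imread(f"pics/{n}0.png");h=cv2.cvtColor(i,cv2.COLOR_BGR2HSV)
    print(n,[h[v,u].tolist() for u,v in q])
    H,S,V=[h[...,k].astype(int) for k in range(3)]
    bl=((abs(H-119)<12)&(S>150)&(V>25)).astype(np.uint8);ye=((abs(H-26)<8)&(S>150)).astype(np.uint8)
    def comp(m,u,v):
        m=cv2.morphologyEx(m,cv2.MORPH_CLOSE,np.ones((5,5)));_,l,st,_=cv2.connectedComponentsWithStats(m);k=l[v,u];o=np.zeros_like(m);cv2.fillConvexPoly(o,cv2.convexHull(cv2.findNonZero((l==k).astype(np.uint8))),1);print(st[k]);return o
    out.append((c,[comp(bl,*q[0])],[comp(ye,*q[1])]))
    im=i.copy()
for vs in(out,out[:1],out[1:]):
    for y in(0,.5):print("tray",*fit([(c,b) for c,b,_ in vs],[TRAY],[457,187,y]))
    print("mat",*fit([(c,m) for c,_,m in vs],[MAT],[442,-90,0]))
# overlay
p=[]
for n,c in(("scene",cs),("side",cd)):
    i=cv2.imread(f"pics/{n}0.png")
    for P,a in((CUP,(612,-150,0)),(HAN,(612,-150,0)),(TRAY,(457,187,-.08)),(MAT,(442,-90,0))):
        cv2.polylines(i,[cv2.convexHull(proj(c,pl(P,*a)).astype(np.int32))],1,(0,255,0))
    p.append(i[90:340,120:390])
cv2.imwrite("pics/ov.png",cv2.resize(np.hstack(p),(800,370)))
E
```

```text
scene [[114, 246, 117], [26, 198, 143], [26, 182, 143]]
[ 235  122   61   57 2193]
[ 161  182   43   34 1143]
side [[118, 137, 99], [25, 148, 198], [24, 150, 199]]
[     0      0    512    384 167191]
[ 176  270   63   49 1384]
tray [ 4.58175279e+02  1.86694722e+02 -1.34395587e-01] 0.48329958390947614
tray [ 4.58057407e+02  1.86982407e+02 -1.38452553e-01] 0.4822793352078477
mat [ 4.41751372e+02 -9.09310700e+01  1.75437243e-01] 0.9154595192831195
tray [ 4.58060546e+02  1.86760600e+02 -1.34669640e-01] 0.9506745362563238
tray [ 4.57780548e+02  1.86438201e+02 -1.29297479e-01] 0.954295387219636
mat [ 4.40254990e+02 -9.13488292e+01  1.50200323e-01] 0.9223454833597464
tray [ 205.71872804 -106.88383302    2.71165532] 0.04953814973392544
tray [ 7.50507021e+02 -3.51731483e+02 -4.26946994e-01] 0.051331433937638275
mat [ 4.42141870e+02 -9.04971050e+01  8.53031488e-02] 0.9177095183921122
```

View pics/ov.png

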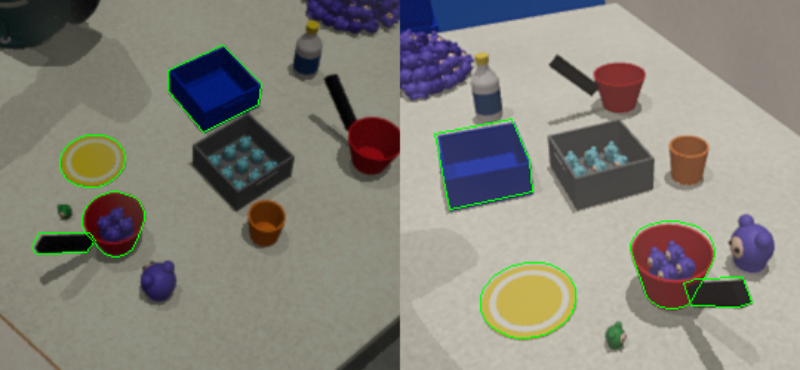

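```bash
cat >> h.py <<'E'
E_=R.from_euler
def wrist(Rt,q1,s):
    M=E_('z',q1)*E_('y',s);A=(M.inv()*Rt*E_('z',-np.pi/2)).as_euler('ZYZ');a,b,c=A
    w=lambda v:(v+np.pi)%(2*np.pi)-np.pi
    q4=a if a>-1.08 else a+2*np.pi
    return np.round([q4,b,w(c)],2), np.round([a-np.pi if a-np.pi>-1.08 else a+np.pi,-b,w(c+np.pi)],2)
def tool(theta,psi,flip=1):
    # scoop with yaw psi (d=+y rotated), tipped theta; tool axes
    S=E_('z',psi)*E_('x',-theta);k=2**-.5
    return S*R.from_matrix(np.array([[0,flip*k,flip*k],[flip,0,0],[0,k,-k]]).T)
E
python3 - <<'E'
from h import *
for f in(1,-1):
    for q1 in(-.5,-.3):
        for s in(1.3,1.6,1.9):print(f,q1,s,*wrist(tool(0,0,f),q1,s))
    print("pour")
    for psi in(-.5,0,.5,1,1.57):
      for s in(1.2,1.7):print(psi,s,*[ (wrist(tool(t,psi,f),.6,s)[0]).tolist() for t in(0,.8,1.6,2.2)])
E
```

```text
1 -0.5 1.3 [ 0.81  2.11 -0.16] [ 3.95 -2.11  2.98]
1 -0.5 1.6 [ 0.71  1.89 -0.39] [ 3.86 -1.89  2.75]
1 -0.5 1.9 [ 0.67  1.66 -0.58] [ 3.81 -1.66  2.56]
1 -0.3 1.3 [ 0.82  1.97 -0.01] [ 3.97 -1.97  3.13]
1 -0.3 1.6 [ 0.76  1.76 -0.24] [ 3.9  -1.76  2.91]
1 -0.3 1.9 [ 0.74  1.54 -0.44] [ 3.88 -1.54  2.7 ]
pour
-0.5 1.2 [0.35, 1.23, 1.11] [-0.01, 1.95, 1.1] [-0.68, 2.59, 0.63] [4.34, 2.64, -0.5]
-0.5 1.7 [0.48, 0.77, 0.87] [-0.01, 1.45, 1.1] [-0.41, 2.16, 1.0] [-1.03, 2.59, 0.53]
0 1.2 [0.63, 1.45, 0.68] [-0.01, 1.95, 0.6] [-0.89, 2.25, 0.13] [4.64, 2.18, -0.34]
0 1.7 [0.73, 1.06, 0.36] [-0.01, 1.45, 0.6] [-0.69, 1.9, 0.53] [4.98, 2.13, 0.26]
0.5 1.2 [0.8, 1.76, 0.33] [-0.02, 1.94, 0.09] [-0.87, 1.89, -0.21] [4.82, 1.72, -0.35]
0.5 1.7 [0.79, 1.41, -0.02] [-0.01, 1.44, 0.1] [-0.81, 1.55, 0.16] [4.88, 1.65, 0.14]
1 1.2 [0.86, 2.11, -0.0] [-0.01, 1.94, -0.41] [-0.73, 1.56, -0.54] [5.02, 1.26, -0.45]
1 1.7 [0.72, 1.75, -0.38] [-0.01, 1.44, -0.4] [-0.81, 1.19, -0.19] [4.83, 1.16, 0.07]
1.57 1.2 [0.73, 2.5, -0.5] [-0.01, 1.93, -0.97] [-0.45, 1.25, -0.98] [-0.9, 0.79, -0.74]
1.57 1.7 [0.48, 
[... 536 characters left out ...]
 2.59, -2.61]
0 1.2 [0.63, 1.45, -2.46] [-0.01, 1.95, -2.55] [-0.89, 2.25, -3.02] [4.64, 2.18, 2.8]
0 1.7 [0.73, 1.06, -2.79] [-0.01, 1.45, -2.54] [-0.69, 1.9, -2.61] [4.98, 2.13, -2.89]
0.5 1.2 [0.8, 1.76, -2.81] [-0.02, 1.94, -3.05] [-0.87, 1.89, 2.93] [4.82, 1.72, 2.79]
0.5 1.7 [0.79, 1.41, 3.12] [-0.01, 1.44, -3.04] [-0.81, 1.55, -2.98] [4.88, 1.65, -3.0]
1 1.2 [0.86, 2.11, 3.14] [-0.01, 1.94, 2.74] [-0.73, 1.56, 2.6] [5.02, 1.26, 2.69]
1 1.7 [0.72, 1.75, 2.76] [-0.01, 1.44, 2.74] [-0.81, 1.19, 2.96] [4.83, 1.16, -3.07]
1.57 1.2 [0.73, 2.5, 2.64] [-0.01, 1.93, 2.17] [-0.45, 1.25, 2.16] [-0.9, 0.79, 2.41]
1.57 1.7 [0.48, 2.08, 2.27] [-0.01, 1.43, 2.17] [-0.6, 0.82, 2.45] [4.8, 0.6, -3.14]
```

```bash
cat >> h.py <<'E'
def cur():
    s=r.get_state();return np.array(s["tool_pos"]),R.from_quat(s["orientation"]),s
def rel(pt,Rt):
    p,Rc,s=cur();print("cm",np.round(Rc.inv().apply(np.asarray(pt)-p)/10,2),"rotvec",np.round((Rc.inv()*Rt).as_rotvec(),3))
def scoop_tcp(x,y,z,theta,psi,back=6,flip=1,ref=(0,0,0)):
    """TCP for scoop whose point ref (scoop frame) is at x,y,z"""
    S=E_('z',psi)*E_('x',-theta);Rt=tool(theta,psi,flip)
    g=np.array([x,y,z])+S.apply(np.array([0,-105,98])-np.array(ref));return g-back*Rt.as_matrix()[:,2],Rt
E
python3 - <<'E'
from h import *
t=scoop_tcp(612,-150,0,0,0,back=100);print(t[0]);rel(*t)
E
```

```text
[ 612.         -325.71067812  168.71067812]
cm [42.    0.21  8.66] rotvec [ 0.445  0.695 -1.079]
```

```bash
python3 -m pendant '{"claw":[1,1,1,1,1,1,1,1,1,1],"linear":[[2,0,0],[5,0,0],[8,0,1],[11,0,2],[14,0,2.5],[17,0,3],[20,0,3.5],[23,0,4],[25,0,4.5],[26,0,5]],"rotation":[[0.03,0.05,-0.08],[0.06,0.1,-0.15],[0.1,0.15,-0.23],[0.13,0.2,-0.31],[0.16,0.25,-0.39],[0.19,0.3,-0.47],[0.22,0.35,-0.54],[0.25,0.39,-0.61],[0.27,0.42,-0.65],[0.28,0.43,-0.67]]}' 60
python3 - <<'E'
from h import *
s=cur()[2];print(s["q"].round(4).tolist(),s["tool_pos"],s["orientation"])
q=s["q"];print((E_('z',q[0])*E_('y',q[1]+q[2])*E_('z',q[3])*E_('y',q[4])*E_('z',q[5]+np.pi/2)).as_quat())
t=scoop_tcp(612,-150,0,0,0,back=100);rel(*t)
E
```

```text
time_s: 0.93
tool_pos: [467.6, -390.0, 204.2]
orientation: [0.821, 0.514, 0.175, -0.179]
force: [-0.1, -0.2, -0.5]
grip_width: 85.1
grasp_force: 0.0
[-0.966, 0.425, 1.135, 0.3867, 1.9184, -0.4429] [ 467.57760529 -390.00569635  204.20092713] [ 0.82061614  0.51360322  0.17514391 -0.17923584]
[ 0.82061614  0.51360322  0.17514391 -0.17923584]
cm [ 9.28 10.86  7.64] rotvec [ 0.163  0.262 -0.408]
```

```bash
python3 -m pendant '{"claw":[1,1,1,1,1,1,1,1,1,1],"linear":[[1,1.5,1],[2.5,3,2],[4,4.5,3],[5.5,6,4.2],[7,7.6,5.4],[8.2,9.2,6.6],[9,10.4,7.4],[9.28,10.86,7.64],[9.28,10.86,7.64],[9.28,10.86,7.64]],"rotation":[[0.02,0.03,-0.05],[0.04,0.07,-0.11],[0.065,0.105,-0.165],[0.09,0.145,-0.225],[0.115,0.185,-0.285],[0.14,0.22,-0.345],[0.155,0.25,-0.39],[0.163,0.262,-0.408],[0.163,0.262,-0.408],[0.163,0.262,-0.408]]}'
python3 - <<'E'
from h import *
p,Rc,s=cur();print(s["q"].round(4).tolist(),p.tolist(),Rc.as_quat())
rel(*scoop_tcp(612,-150,0,0,0,back=100))
D=[([-1.24307841,.0879019558,1.37209594,1.3e-5,1.68357761,-.103092543],[229.56266568,-499.37739509,255.24834778]),([-0.966,0.425,1.135,0.3867,1.9184,-0.4429],[467.57760529,-390.00569635,204.20092713]),(s["q"],p)]
A=[];b=[]
z=np.array([0,0,1.]);x=np.array([1.,0,0]);y=np.array([0,1.,0])
for q,t in D:
    B=E_('z',q[0]);U=B*E_('y',q[1]);F=U*E_('y',q[2]);W=F*E_('z',q[3])*E_('y',q[4])
    A.append(np.c_[z,B.apply(y),B.apply(x),U.apply(z),F.apply(z),F.apply(x),W.apply(z),W.apply(x),]);b.append(t)
A=np.vstack(A);b=np.hstack(b)
for cols in([0,1,3,4,6],[0,1,3,4,5,6],[0,1,2,3,4,5,6],range(8)):
    cols=list(cols);so,res,rk,sv=np.linalg.lstsq(A[:,cols],b,rcond=None);print(cols,so.round(1),np.abs(A[:,cols]@so-b).max().round(2),rk)
im=r.capture("wrist");c=r.camera_info("wrist")
T=np.eye(4);T[:3,:3]=Rc.as_matrix();T[:3,3]=p;T=T@c["T_tool_cam"]
o=im[:,:,::-1].copy()
for P in(CUP,HAN):cv2.polylines(o,[cv2.convexHull(proj(c,pl(P,612,-150,-.008),T).astype(np.int32))],1,(0,255,0))
cv2.imwrite("pics/w1.png",o);np.save("pics/w1.npy",im)
E
```

```text
time_s: 1.77
tool_pos: [610.0, -328.0, 170.3]
orientation: [0.655, 0.652, 0.269, -0.269]
force: [-0.3, -0.3, -0.8]
grip_width: 85.3
grasp_force: 0.0
[-0.794, 0.7639, 0.793, 0.6138, 2.1071, -0.6119] [609.956557168769, -328.00285386823276, 170.3414586484431] [ 0.65520158  0.65236711  0.26948595 -0.2692682 ]
cm [0.05 0.2  0.28] rotvec [ 0.002  0.004 -0.004]
[0, 1, 3, 4, 6] [ 64.1  56.4 435.5 510.  300.5] 2.66 5
[0, 1, 3, 4, 5, 6] [152.6  56.6 449.  499.8 100.7 299.8] 0.01 6
[0, 1, 2, 3, 4, 5, 6] [ 1.525e+02  5.660e+01 -1.000e-01  4.490e+02  4.999e+02  1.006e+02
  2.998e+02] 0.01 7
[0, 1, 2, 3, 4, 5, 6, 7] [ 1.525e+02  5.660e+01 -1.000e-01  4.490e+02  4.999e+02  1.006e+02
  2.998e+02 -0.000e+00] 0.01 8
```

View pics/w1.png

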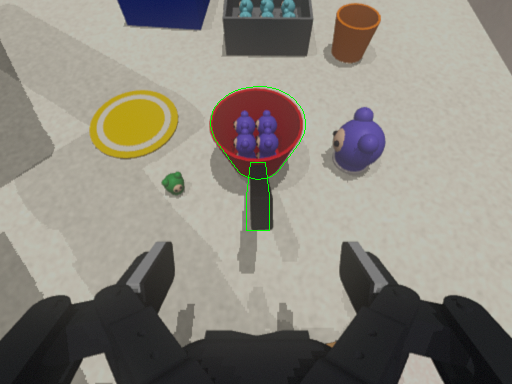

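```bash
cat >> h.py <<'E'
from scipy.optimize import least_squares
LO=np.array([-3.1,-.76,.27,-1.08,.17,-2.57]);HI=np.array([3.1,2.03,2.55,4.22,2.65,2.57])
def fk(q):
    B=E_('z',q[0]);U=B*E_('y',q[1]);F=U*E_('y',q[2]);W=F*E_('z',q[3])*E_('y',q[4])
    return np.array([0,0,152.6])+B.apply([0,56.6,0])+U.apply([0,0,449])+F.apply([100.6,0,499.8])+W.apply([0,0,299.8]),W*E_('z',q[5]+np.pi/2)
def ik(p,Rt,q0):
    def f(q):
        a,b=fk(q);return np.r_[(a-p)/100,(Rt.inv()*b).as_rotvec()]
    o=least_squares(f,np.clip(q0,LO+.01,HI-.01),bounds=(LO,HI));return o.x,np.abs(o.fun).max(),np.min(np.minimum(o.x-LO,HI-o.x))
LIP=(0,51,70);TR=np.array([458,186.7])
E
python3 - <<'E'
from h import *
q0=cur()[2]["q"]
for deg in range(75,225,15):
    psi=np.radians(deg);d=np.array([-np.sin(psi),np.cos(psi)]);L=TR-20*d
    row=[];q=np.array([.3,.3,1.6,0,1.5,-1.2])
    for th,z in((0,200),(0,125),(45,110),(90,90),(110,85),(125,85),(140,90)):
        best=min((ik(*scoop_tcp(L[0],L[1],z,np.radians(th),psi,ref=LIP),g) for g in(q,[.3,.3,1.6,0,1.5,-1.2],[.8,.1,1.8,-.6,1.5,-1.8],[.3,.1,1.8,.8,1.5,-1.8])),key=lambda o:(o[1]>1e-3)-o[2])
        q=best[0];row.append("ok%.2f"%best[2] if best[1]<1e-3 else "X%.2f"%best[1])
    print(deg,row,q.round(2))
print(ik(*scoop_tcp(612,-150,0,0,0),q0)); print([ik(*scoop_tcp(441.5,-91,3,0,np.radians(a)),q0)[1:] for a in(0,30,60,90,-30)])
E
python3 -m pendant '{"claw":[1,1,1,1,1,1,1,1,1,1],"linear":[[0,0.1,1],[0,0.2,2.2],[0,0.2,3.4],[0,0.2,4.6],[0,0.2,5.8],[0,0.2,7],[0,0.2,8.2],[0,0.2,9.1],[0,0.2,9.6],[0,0.2,9.6]],"rotation":[[0,0,0],[0,0,0],[0,0,0],[0,0,0],[0,0,0],[0,0,0],[0,0,0],[0,0,0],[0,0,0],[0,0,0]]}' 110
python3 - <<'E'
from h import *
rel(*scoop_tcp(612,-150,0,0,0)); print(cur()[0])
E
```

```text
75 ['ok0.17', 'ok0.30', 'ok0.93', 'ok0.40', 'X0.08', 'X0.36', 'X0.62'] [ 1.11 -0.23  2.15 -1.08  1.36  0.25]
90 ['ok0.07', 'ok0.21', 'ok0.96', 'ok0.28', 'ok0.01', 'X0.23', 'X0.54'] [ 0.84 -0.76  2.48 -1.08  0.77 -0.24]
105 ['ok0.01', 'ok0.16', 'ok0.97', 'ok0.20', 'X0.12', 'X0.23', 'X0.54'] [ 0.77 -0.76  2.49 -1.08  0.75 -0.3 ]
120 ['ok0.02', 'ok0.17', 'ok0.79', 'ok0.21', 'X0.14', 'X0.43', 'X0.67'] [-0.49 -0.76  2.43  1.02  1.2  -2.57]
135 ['ok0.11', 'ok0.24', 'ok0.58', 'X0.01', 'X0.20', 'X0.42', 'X0.58'] [-0.55 -0.76  2.43  1.03  1.2  -2.57]
150 ['ok0.23', 'ok0.35', 'ok0.36', 'X0.14', 'X0.32', 'X0.50', 'X0.60'] [-0.55 -0.76  2.43  1.03  1.13 -2.57]
165 ['ok0.18', 'ok0.26', 'ok0.13', 'X0.30', 'X0.47', 'X0.58', 'X0.78'] [-0.55 -0.56  2.3   1.    1.2  -2.57]
180 ['ok0.07', 'ok0.15', 'X0.08', 'X0.50', 'X0.72', 'X0.91', 'X1.08'] [-0.57  0.04  1.91  1.02  1.69 -2.57]
195 ['X0.04', 'ok0.05', 'X0.26', 'X0.73', 'X1.00', 'X1.15', 'X1.23'] [-0.45  0.62  1.54  1.23  2.21 -2.57]
210 ['X0.13', 'X0.05', 'X0.43', 'X0.99', 'X1.13', 'X0.95', 'X0.84'] [-0.23  1.01  1.22  1.73  2.65 -2.57]
(array([-0.72951544,  0.71052574,  1.01979933,  0.59851135,  1.93155301,
       -0.66540111]), np.float64(2.333577775459616e-12), np.float64(0.7184469888391505))
[(np.float64(5.922544121794715e-10), np.float64(0.8002183136190391)), (np.float64(1.4210854715202005e-15), np.float64(0.5961757129258083)), (np.float64(9.404768006038289e-10), np.float64(0.4673753295963845)), (np.float64(3.829125905241427e-11), np.float64(0.47014312083808907)), (np.float64(1.3633177919913917e-10), np.float64(0.6705277015413456))]
time_s: 2.65
tool_pos: [612.1, -259.0, 102.3]
orientation: [0.655, 0.653, 0.27, -0.27]
force: [-0.9, 0.2, 0.8]
grip_width: 85.1
grasp_force: 0.0
cm [-0.02 -0.01 -0.01] rotvec [ 0.001  0.003 -0.002]
[ 612.14156628 -258.99811359  102.28798979]
```

```bash
cat >> h.py <<'E'
K=2**-.5
def scoopR(th,psi,phi=0):return E_('z',psi)*E_('x',-th)*E_('z',-phi)
def pour_tcp(L,z,th,psi,phi,flip=1,back=6):
    S=scoopR(th,psi,phi);Rt=S*R.from_matrix(np.array([[0,flip*K,flip*K],[flip,0,0],[0,K,-K]]).T)
    lip=np.array([-51*np.sin(-phi),51*np.cos(phi),70]);lip=E_('z',phi).apply([0,51,70])
    return np.r_[L,z]+S.apply(np.array([0,-105,98])-lip)-back*Rt.as_matrix()[:,2],Rt
SEEDS=[[.3,.3,1.6,0,1.5,-1.2],[.8,.1,1.8,-.6,1.5,-1],[.3,.1,1.8,.8,1.5,-1],[.3,.2,1.8,2.5,1,0],[.3,.2,1.8,1.5,1,1.5],[.9,.2,1.6,3.5,.8,-1],[.1,-.3,2.3,0,.7,0]]
E
cat > s.py <<'E'
from h import *
from multiprocessing import Pool
def job(a):
    flip,pd,fd,th=a;psi,phi=np.radians([pd,fd]);d=np.array([-np.sin(psi),np.cos(psi)]);L=TR-20*d
    b=min((ik(*pour_tcp(L,90,np.radians(th),psi,phi,flip),g) for g in SEEDS),key=lambda o:(o[1]>1e-3)-o[2])
    return (a,b[2],b[0].round(2).tolist()) if b[1]<1e-3 else None
J=[(f,p,q,125) for f in(1,-1) for p in range(0,360,20) for q in range(-100,101,20)]
with Pool() as P:o=[x for x in P.map(job,J) if x]
for x in sorted(o,key=lambda x:-x[1])[:45]:print(x[0],round(x[1],2),x[2])
print(len(o))
E
time python3 s.py; python3 -c "
from h import *
print(ik(*scoop_tcp(612,-150,0,0,0,flip=-1),[-.73,.71,1.02,.6,1.93,2.4]))
print(ik(*scoop_tcp(612,-150,0,0,0,flip=-1),[-.3,.71,1.02,.6,1.93,2.0]))"
```

```text
(-1, 180, 0, 125) 0.72 [-0.54, 0.25, 1.83, 1.13, 1.93, -0.64]
(-1, 160, 20, 125) 0.66 [-0.57, 0.24, 1.89, 1.19, 1.88, -0.37]
(-1, 200, -20, 125) 0.64 [-0.52, 0.33, 1.77, 1.1, 2.01, -0.97]
(-1, 140, 60, 125) 0.63 [-0.54, 0.53, 1.79, 1.29, 2.02, 0.01]
(-1, 120, 80, 125) 0.62 [-0.6, 0.64, 1.93, 1.43, 2.03, 0.04]
(-1, 160, 40, 125) 0.61 [-0.48, 0.48, 1.67, 1.18, 2.04, -0.13]
(-1, 180, 20, 125) 0.57 [-0.43, 0.46, 1.58, 1.09, 2.08, -0.36]
(-1, 220, -60, 125) 0.57 [-0.59, 0.49, 1.88, 1.18, 2.08, -1.65]
(1, 220, -60, 125) 0.57 [-0.59, 0.49, 1.88, 1.18, 2.08, 1.49]
(-1, 140, 40, 125) 0.56 [-0.63, 0.26, 1.99, 1.28, 1.86, -0.18]
(-1, 200, -40, 125) 0.55 [-0.64, 0.25, 2.0, 1.2, 1.93, -1.32]
(1, 200, -40, 125) 0.55 [-0.64, 0.25, 2.0, 1.2, 1.93, 1.82]
(1, 220, -80, 125) 0.54 [-0.63, 0.61, 2.01, 1.28, 2.09, 1.08]
(1, 220, -40, 125) 0.53 [-0.49, 0.47, 1.69, 1.09, 2.12, 1.85]
(-1, 220, -40, 125) 0.53 [-0.49, 0.47, 1.69, 1.09, 2.12, -1.29]
(-1, 200, 0, 125) 0.52 [-0.39, 0.47, 1.52, 1.03, 2.13, -0.65]
(-1, 220, -80, 125) 0.51 [-0.63, 0.61, 2.01, 1.28, 2.09, -2.06]
(-1, 100, 100, 125) 0.51 [-0.58, 0.83,
[... 1378 characters left out ...]
2.33, 1.87]
(-1, 240, -40, 125) 0.32 [-0.33, 0.66, 1.38, 1.01, 2.33, -1.27]
(-1, 240, -100, 125) 0.32 [-0.49, 0.88, 1.79, 1.29, 2.3, -2.25]
(-1, 100, 80, 125) 0.31 [-0.72, 0.53, 2.24, 1.55, 1.91, -0.17]
(-1, 140, 100, 125) 0.31 [-0.35, 0.98, 1.49, 1.48, 2.34, 0.43]
(-1, 220, 0, 125) 0.31 [-0.24, 0.66, 1.23, 0.95, 2.34, -0.67]
106
(array([-0.72951544,  0.71052574,  1.01979933,  0.59851135,  1.93155301,
        2.47619154]), np.float64(1.0987044607446705e-12), np.float64(0.09380845650148117))
(array([-0.72951544,  0.71052574,  1.01979933,  0.59851135,  1.93155301,
        2.47619154]), np.float64(7.900421150619506e-10), np.float64(0.09380845734285348))
real	0m9.360s
user	0m34.461s
sys	0m0.135s
```

```bash
cat > s2.py <<'E'
from h import *
from multiprocessing import Pool
Q=np.array([-0.7295,0.7105,1.0198,0.5985,1.9316,-0.6654])
def path(pd,fd,back=20,zs=((0,125),(20,120),(45,110),(70,100),(90,90),(110,85),(130,85),(140,90))):
    psi,phi=np.radians([pd,fd]);d=np.array([-np.sin(psi),np.cos(psi)]);L=TR-back*d;q=Q;qs=[];m=9
    # carry: raise, then interpolate to upright over tray
    yaw=(psi-phi+np.pi)%(2*np.pi)-np.pi
    lip=E_('z',yaw+phi).apply([0,51,0])[:2];C1=L-lip
    for t in np.linspace(0,1,9):
        c=(1-t)*np.array([612,-150])+t*C1
        q,e,mm=ik(*scoop_tcp(c[0],c[1],90,0,yaw*t),q);m=min(m,mm if e<1e-3 else -1);qs.append(q)
    m1=m
    for th,z in zs:
        q,e,mm=ik(*pour_tcp(L,z,np.radians(th),psi,phi),q);m=min(m,mm if e<1e-3 else -1);qs.append(q)
    return m1,m,np.abs(np.diff(qs,axis=0)).max(),qs
def job(a):return a,path(*a)
if __name__=="__main__":
    with Pool() as P:o=P.map(job,[(p,f) for p in range(190,290,15) for f in range(-20,-135,-15)])
    for a,(m1,m,s,qs) in sorted(o,key=lambda x:-x[1][1])[:14]:print(a,round(m1,2),round(m,2),round(s,2),qs[-1].round(2))
E
python3 s2.py
```

```text
(235, -110) 0.4 0.28 0.3 [-0.46  1.05  1.92  1.5   2.37  0.8 ]
(250, -95) 0.39 0.26 0.29 [-0.43  0.97  1.68  1.37  2.39  1.27]
(250, -110) 0.6 0.22 0.27 [-0.41  1.06  1.75  1.46  2.43  1.03]
(220, -110) 0.18 0.18 0.33 [-0.46  1.08  2.07  1.59  2.34  0.56]
(235, -125) 0.6 0.15 0.29 [-0.31  1.19  1.92  1.68  2.5   0.55]
(235, -95) 0.15 0.15 0.32 [-0.52  0.93  1.88  1.4   2.29  1.08]
(265, -95) 0.6 0.14 0.33 [-0.34  1.04  1.48  1.37  2.51  1.45]
(250, -125) 0.6 0.13 0.27 [-0.32  1.17  1.79  1.6   2.52  0.79]
(250, -80) 0.13 0.13 0.32 [-0.42  0.91  1.57  1.3   2.39  1.51]
(265, -80) 0.39 0.13 0.34 [-0.31  1.    1.35  1.3   2.52  1.66]
(220, -125) 0.42 0.12 0.32 [-0.24  1.23  2.01  1.83  2.53  0.33]
(265, -110) 0.6 0.12 0.32 [-0.33  1.1   1.58  1.46  2.52  1.24]
(265, -65) 0.14 0.09 0.34 [-0.26  0.99  1.21  1.24  2.56  1.86]
(265, -125) 0.6 0.05 0.31 [-0.28  1.18  1.65  1.58  2.57  1.03]
```

```bash
python3 -m pendant '{"claw":[-1,-1,-1,-1,-1,-1,-1,-1,-1,-1],"linear":[[0,0,0],[0,0,0],[0,0,0],[0,0,0],[0,0,0],[0,0,0],[0,0,0],[0,0,0],[0,0,0],[0,0,0]],"rotation":[[0,0,0],[0,0,0],[0,0,0],[0,0,0],[0,0,0],[0,0,0],[0,0,0],[0,0,0],[0,0,0],[0,0,0]]}' 110
```

```text
time_s: 3.48
tool_pos: [612.9, -260.0, 103.0]
orientation: [0.655, 0.653, 0.27, -0.269]
force: [0.1, -1.1, 1.5]
grip_width: 15.0
grasp_force: 107.0
```

```bash
cat > s3.py <<'E'
from s2 import *
def job(a):
    m1,m,s,qs=path(*a);h=[]
    for q in qs:
        p,Rt=fk(q);z=Rt.as_matrix()[:,2];h.append(min((p-b*z)[2]-m_ for b,m_ in((48,45),(150,50),(300,60))))
    e=fk(qs[-1]);return a,m1,m,s,min(h[9:-1]),h[-2],e[1].as_matrix()[:,2],e[0]
if __name__=="__main__":
    with Pool() as P:o=P.map(job,[(p,f,b) for p in range(160,280,10) for f in range(-20,-115,-10) for b in(20,35)])
    for a,m1,m,s,h,h2,z,e in sorted(o,key=lambda x:-min(x[2]*3,.3)-min(x[4],100)/300)[:16]:print(a,round(m1,2),round(m,2),round(s,2),round(h),round(h2),z.round(2),e.round())
E
python3 s3.py
```

```text
(260, -70, 20) 0.13 0.13 0.32 -9 -9 [-0.51  0.77  0.39] [508.  74. 122.]
(260, -70, 35) 0.08 0.08 0.33 -9 -9 [-0.51  0.77  0.39] [493.  76. 122.]
(270, -60, 35) 0.1 0.02 0.36 30 30 [-0.73  0.61  0.31] [525.  92. 133.]
(270, -60, 20) 0.14 0.02 0.37 30 30 [-0.73  0.61  0.31] [540.  92. 133.]
(270, -70, 35) 0.28 0.06 0.36 -9 -9 [-0.64  0.66  0.39] [511.  84. 122.]
(270, -70, 20) 0.32 0.05 0.37 -9 -9 [-0.64  0.66  0.39] [526.  84. 122.]
(250, -80, 20) 0.13 0.13 0.32 -50 -50 [-0.28  0.84  0.46] [472.  67. 110.]
(260, -80, 20) 0.31 0.17 0.31 -50 -50 [-0.42  0.78  0.46] [493.  71. 110.]
(260, -80, 35) 0.27 0.18 0.3 -50 -50 [-0.42  0.78  0.46] [478.  74. 110.]
(270, -80, 35) 0.44 0.08 0.36 -50 -50 [-0.55  0.7   0.46] [497.  79. 110.]
(270, -80, 20) 0.48 0.08 0.37 -50 -50 [-0.55  0.7   0.46] [512.  79. 110.]
(250, -80, 35) 0.08 0.08 0.33 -50 -50 [-0.28  0.84  0.46] [458.  72. 110.]
(240, -90, 20) 0.14 0.14 0.32 -93 -93 [-0.04  0.84  0.54] [438.  72.  98.]
(250, -90, 35) 0.26 0.26 0.3 -93 -93 [-0.19  0.82  0.54] [444.  76.  98.]
(250, -90, 20) 0.31 0.26 0.29 -93 -93 [-0.19  0.82  0.54] [458.  70.  98.]
(260, -90, 35) 0.43 0.19 0.3 -93 -93 [-0.32  0.78  0.54] [463.  75.  98.]
```

```bash
python3 -m pendant '{"claw":[-1,-1,-1,-1,-1,-1,-1,-1,-1,-1],"linear":[[0.1,0,-0.1],[0.3,0,-0.3],[0.6,0,-0.6],[1,0,-1],[1.5,0,-1.5],[2.1,0,-2.1],[2.8,0,-2.8],[3.4,0,-3.4],[3.8,0,-3.8],[4,0,-4]],"rotation":[[0,0,0],[0,0,0],[0,0,0],[0,0,0],[0,0,0],[0,0,0],[0,0,0],[0,0,0],[0,0,0],[0,0,0]]}'
```

```text
time_s: 4.32
tool_pos: [613.1, -260.0, 161.2]
orientation: [0.654, 0.653, 0.27, -0.268]
force: [0.3, -0.2, -2.3]
grip_width: 14.6
grasp_force: 107.2
```

```bash
cat > s4.py <<'E'
from s2 import *
def back(pd,fd,b=20,dz=0):
    psi,phi=np.radians([pd,fd]);d=np.array([-np.sin(psi),np.cos(psi)]);L=TR-b*d;out=[]
    g=SEEDS
    for th,z in((140,90),(130,85),(110,85),(90,90),(70,100),(45,110),(20,120),(0,125)):
        o=min((ik(*pour_tcp(L,z+dz,np.radians(th),psi,phi),s) for s in g),key=lambda o:(o[1]>1e-3)-o[2]);q=o[0];g=[q]
        p,Rt=fk(q);zz=Rt.as_matrix()[:,2];h=min((p-b_*zz)[2]-m_ for b_,m_ in((48,45),(150,50),(300,60)))
        out.append("%s%.2f/%d"%("" if o[1]<1e-3 else "X",o[2] if o[1]<1e-3 else o[1],h))
    return (pd,fd,dz),out
if __name__=="__main__":
    with Pool() as P:
        for x in P.starmap(back,[(p,f,20,z) for p in(180,195,210,225,240) for f in(-15,-30,-45,-60) for z in(0,30)]):print(*x)
E
python3 s4.py
```

```text
(180, -15, 0) ['0.45/75', '0.36/142', '0.13/195', 'X0.10/229', 'X0.28/244', 'X0.47/234', 'X0.71/202', 'X1.08/162']
(180, -15, 30) ['0.38/105', '0.29/172', '0.07/225', 'X0.14/258', 'X0.31/274', 'X0.51/264', 'X0.76/234', 'X1.09/189']
(180, -30, 0) ['0.36/54', '0.35/120', '0.36/181', '0.08/220', 'X0.14/236', 'X0.36/228', 'X0.51/199', 'X0.77/162']
(180, -30, 30) ['0.36/84', '0.35/150', '0.30/211', '0.03/250', 'X0.15/265', 'X0.36/258', 'X0.54/230', 'X0.80/192']
(180, -45, 0) ['0.20/21', '0.17/81', '0.18/160', '0.14/197', 'X0.02/219', 'X0.25/215', 'X0.40/192', 'X0.53/160']
(180, -45, 30) ['0.19/51', '0.18/111', '0.21/190', '0.11/227', 'X0.04/249', 'X0.25/245', 'X0.39/223', 'X0.55/190']
(180, -60, 0) ['0.08/-21', '0.04/30', '0.01/132', '0.03/167', 'X0.04/193', 'X0.13/197', 'X0.28/182', 'X0.33/158']
(180, -60, 30) ['0.05/8', '0.03/60', '0.03/162', 'X0.01/197', 'X0.05/224', 'X0.13/227', 'X0.27/212', 'X0.34/187']
(195, -15, 0) ['0.39/75', '0.35/142', '0.22/195', '0.04/234', 'X0.15/251', 'X0.35/240', 'X0.55/205', 'X0.77/162']
(195, -15, 30) ['0.32/105', '0.29/172', '0.17/225', 'X0.01/264', 'X0.
[... 2718 characters left out ...]
75', 'X0.03/232', 'X0.19/183']
(240, -30, 0) ['0.18/54', '0.25/120', '0.40/181', '0.59/220', '0.67/242', '0.32/235', '0.09/197', 'X0.06/148']
(240, -30, 30) ['0.17/84', '0.23/150', '0.37/211', '0.55/250', '0.66/272', '0.31/265', '0.09/227', 'X0.05/178']
(240, -45, 0) ['0.26/21', '0.31/81', '0.45/160', '0.61/197', '0.67/220', '0.29/219', 'X0.04/190', 'X0.11/146']
(240, -45, 30) ['0.24/51', '0.29/111', '0.42/190', '0.57/227', '0.65/250', '0.28/249', 'X0.04/220', 'X0.12/177']
(240, -60, 0) ['0.31/-21', '0.36/30', '0.47/132', '0.61/167', '0.71/192', '0.37/198', 'X0.01/179', 'X0.25/152']
(240, -60, 30) ['0.30/8', '0.34/60', '0.44/162', '0.57/197', '0.71/222', '0.35/228', 'X0.02/209', 'X0.27/183']
```

```bash
cat >> h.py <<'E'
def lipL(pd,b):
    a=np.radians(pd);return TR-b*np.array([-np.sin(a),np.cos(a)])
def P(th,z,pd=240,fd=-30,b=20):return pour_tcp(lipL(pd,b),z,np.radians(th),np.radians(pd),np.radians(fd))
E
python3 - <<'E'
from h import *
p,Rc,s=cur();q=s["q"]
W1=scoop_tcp(600,-100,110,0,-np.pi/2)
W=[W1]+[P(*a) for a in((20,160),(45,125),(70,105),(90,95),(110,88),(130,88))]
A=(p,Rc)
for w in W:
    rv=(A[1].inv()*w[1]).as_rotvec();m=[];qq=[q]
    for t in np.linspace(.1,1,10):
        o=ik(A[0]+t*(w[0]-A[0]),A[1]*R.from_rotvec(rv*t),q);q=o[0];qq.append(q);m.append(o[2] if o[1]<1e-3 else -o[1])
    print(w[0].round(),"cm",(A[1].inv().apply(w[0]-A[0])/10).round(2),"rv",rv.round(3),"marg %.2f"%min(m),"dq",np.abs(np.diff(qq,axis=0)).max().round(2))
    A=w
E
```

```text
[ 491. -100.  212.] cm [ 14.96 -12.27   7.58] rv [-1.104  0.002  1.113] marg 0.29 dq 0.31
[304. 212. 240.] cm [-11.21 -31.23 -15.15] rv [ 0.123 -0.302  0.123] marg 0.03 dq 0.15
[344. 189. 251.] cm [4.21 1.96 0.59] rv [ 0.154 -0.378  0.154] marg 0.10 dq 0.06
[396. 159. 253.] cm [ 5.67  2.07 -0.6 ] rv [ 0.154 -0.378  0.154] marg 0.35 dq 0.04
[441. 133. 241.] cm [ 4.93  1.46 -1.35] rv [ 0.123 -0.302  0.123] marg 0.58 dq 0.03
[483. 109. 214.] cm [ 5.03  1.34 -1.74] rv [ 0.123 -0.302  0.123] marg 0.40 dq 0.03
[516.  90. 179.] cm [ 4.6   0.99 -2.17] rv [ 0.123 -0.302  0.123] marg 0.25 dq 0.03
```

```bash
N='"claw":[-1,-1,-1,-1,-1,-1,-1,-1,-1,-1]'
python3 -m pendant '{"claw":[-1,-1,-1,-1,-1,-1,-1,-1,-1,-1],"linear":[[0.1,-0.1,0.1],[0.4,-0.3,0.2],[0.9,-0.7,0.4],[1.5,-1.2,0.8],[2.2,-1.8,1.1],[3,-2.4,1.5],[3.8,-3.1,1.9],[4.6,-3.8,2.3],[5.4,-4.4,2.7],[6.2,-5.1,3.1]],"rotation":[[-0.01,0,0.01],[-0.03,0,0.03],[-0.07,0,0.07],[-0.11,0,0.11],[-0.16,0,0.16],[-0.22,0,0.22],[-0.28,0,0.28],[-0.34,0,0.34],[-0.4,0,0.4],[-0.46,0,0.46]]}'
python3 - <<'E'
from h import *
rel(*scoop_tcp(600,-100,110,0,-np.pi/2))
E
```

```text
time_s: 5.15
tool_pos: [560.8, -193.1, 180.0]
orientation: [0.83, 0.407, 0.343, -0.168]
force: [-0.5, -0.7, -1.7]
grip_width: 14.7
grasp_force: 107.1
cm [  4.46 -11.23  -0.11] rotvec [-0.644  0.002  0.646]
```

```bash
python3 -m pendant '{"claw":[-1,-1,-1,-1,-1,-1,-1,-1,-1,-1],"linear":[[0.4,-1,0],[0.8,-2.1,0],[1.3,-3.3,0],[1.7,-4.4,0],[2.2,-5.6,0],[2.7,-6.7,0],[3.1,-7.9,0],[3.6,-9,0],[4,-10.1,-0.1],[4.3,-10.8,-0.1]],"rotation":[[-0.06,0,0.06],[-0.12,0,0.12],[-0.18,0,0.18],[-0.25,0,0.25],[-0.32,0,0.32],[-0.39,0,0.39],[-0.46,0,0.46],[-0.53,0,0.53],[-0.59,0,0.59],[-0.64,0,0.64]]}'
python3 - <<'E'
from h import *
p,Rc,s=cur();q=s["q"];A=(p,Rc);q0=q
for th,z,b in((20,160,-20),(28,150,-5),(28,160,-20),(35,150,0),(35,150,20)):
    w=P(th,z,b=b);rv=(A[1].inv()*w[1]).as_rotvec();q=q0;qq=[q];m=[]
    for t in np.linspace(.1,1,10):
        o=ik(A[0]+t*(w[0]-A[0]),A[1]*R.from_rotvec(rv*t),q);q=o[0];qq.append(q);m.append(o[2] if o[1]<1e-3 else -o[1])
    print(th,z,b,w[0].round(),"cm",(A[1].inv().apply(w[0]-A[0])/10).round(2),"rv",rv.round(3),"marg %.2f"%min(m),"dq",np.abs(np.diff(qq,axis=0)).max().round(2))
cv2.imwrite("pics/sc2.png",cv2.resize(r.capture("scene")[60:320,100:440,::-1],(680,520)))
E
```

```text
time_s: 5.98
tool_pos: [492.0, -102.6, 210.0]
orientation: [0.924, 0.004, 0.382, -0.002]
force: [-0.0, -0.6, -3.1]
grip_width: 14.7
grasp_force: 107.3
20 160 -20 [339. 192. 240.] cm [ -8.51 -29.63 -12.74] rv [ 0.118 -0.3    0.131] marg 0.08 dq 0.13
28 150 -5 [337. 194. 247.] cm [ -8.19 -29.76 -13.38] rv [ 0.168 -0.42   0.181] marg 0.13 dq 0.13
28 160 -20 [350. 186. 257.] cm [ -6.57 -29.   -13.18] rv [ 0.168 -0.42   0.181] marg 0.15 dq 0.13
35 150 0 [343. 190. 260.] cm [ -6.8  -29.37 -13.84] rv [ 0.212 -0.526  0.224] marg 0.18 dq 0.14
35 150 20 [326. 200. 260.] cm [ -8.02 -30.39 -15.06] rv [ 0.212 -0.526  0.224] marg 0.15 dq 0.14
```

View pics/sc2.png

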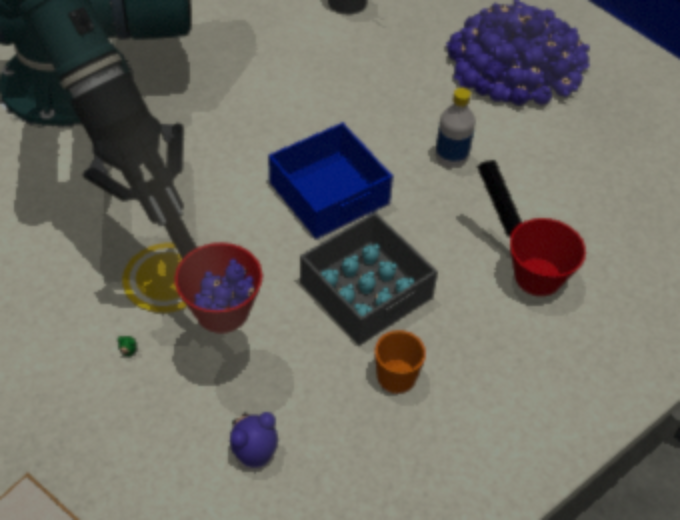

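The scoop is held upright with the toys in it, at crop pixel (218,285). Next I carry it over the tray with a slight tilt.

```bash
python3 -m pendant '{"claw":[-1,-1,-1,-1,-1,-1,-1,-1,-1,-1],"linear":[[-0.1,-0.4,-0.2],[-0.4,-1.2,-0.6],[-0.7,-2.5,-1.1],[-1.1,-4,-1.8],[-1.6,-5.7,-2.6],[-2.1,-7.5,-3.4],[-2.6,-9.4,-4.2],[-3.1,-11.3,-5.1],[-3.7,-13.2,-5.9],[-4.2,-15,-6.7]],"rotation":[[0,0,0],[0,-0.01,0],[0.01,-0.02,0.01],[0.01,-0.04,0.02],[0.02,-0.06,0.03],[0.03,-0.09,0.04],[0.04,-0.11,0.05],[0.05,-0.14,0.06],[0.06,-0.17,0.07],[0.08,-0.2,0.09]]}'
python3 - <<'E'
from h import *
rel(*P(28,150,b=-5))
E
```

```text
time_s: 6.87
tool_pos: [414.1, 45.9, 227.7]
orientation: [0.957, -0.019, 0.285, -0.055]
force: [0.7, 0.3, -3.2]
grip_width: 14.9
grasp_force: 107.3
cm [ -6.44 -14.85  -4.42] rotvec [ 0.086 -0.217  0.095]
```

```bash
python3 -m pendant '{"claw":[-1,-1,-1,-1,-1,-1,-1,-1,-1,-1],"linear":[[-0.8,-1.8,-0.5],[-1.6,-3.7,-1.1],[-2.4,-5.6,-1.7],[-3.2,-7.5,-2.2],[-4,-9.3,-2.8],[-4.8,-11,-3.3],[-5.4,-12.5,-3.7],[-5.9,-13.7,-4.1],[-6.3,-14.5,-4.3],[-6.44,-14.85,-4.42]],"rotation":[[0.01,-0.03,0.01],[0.02,-0.05,0.02],[0.03,-0.08,0.04],[0.04,-0.11,0.05],[0.05,-0.14,0.06],[0.06,-0.16,0.07],[0.07,-0.18,0.08],[0.08,-0.2,0.09],[0.085,-0.21,0.095],[0.086,-0.217,0.095]]}'
python3 - <<'E'
from h import *
print("err");rel(*P(28,150,b=-5))
A=cur()[:2];T=A
for a in((45,125),(60,112),(75,102),(90,95),(105,90),(120,88),(135,90)):
    w=P(*a,b=20);print(a,"cm",(T[1].inv().apply(w[0]-T[0])/10).round(2),"rv",(T[1].inv()*w[1]).as_rotvec().round(3))
cv2.imwrite("pics/sd3.png",r.capture("side")[:,:,::-1])
E
```

```text
time_s: 7.7
tool_pos: [337.3, 193.5, 246.3]
orientation: [0.977, -0.046, 0.178, -0.111]
force: [0.2, -0.9, -2.9]
grip_width: 15.1
grasp_force: 107.3
err
cm [-0.03 -0.02 -0.07] rotvec [ 0.001 -0.     0.002]
(45, 125) cm [ 0.82  0.26 -0.25] rv [ 0.106 -0.257  0.106]
(60, 112) cm [4.01 1.74 0.17] rv [ 0.199 -0.484  0.199]
(75, 102) cm [7.25 3.51 1.27] rv [ 0.292 -0.711  0.291]
(90, 95) cm [10.28  5.47  3.03] rv [ 0.384 -0.938  0.384]
(105, 90) cm [12.85  7.51  5.46] rv [ 0.477 -1.164  0.476]
(120, 88) cm [14.81  9.49  8.35] rv [ 0.57  -1.391  0.568]
(135, 90) cm [16.05 11.25 11.41] rv [ 0.662 -1.618  0.661]
```

View pics/sd3.png

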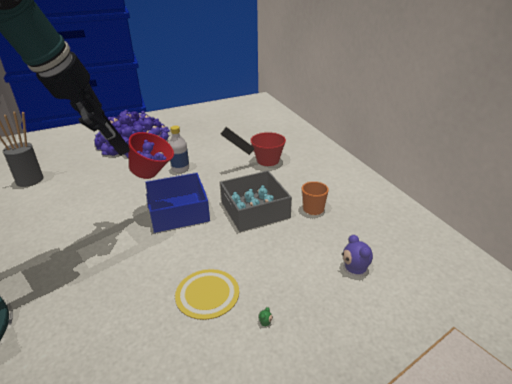

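Scoop, tilted, is above the blue tray at pixel (150,155), toys still inside. Next I pour, pivoting at the lip.

```bash
python3 -m pendant '{"claw":[-1,-1,-1,-1,-1,-1,-1,-1,-1,-1],"linear":[[0.2,0,0],[0.3,0.1,-0.1],[0.5,0.2,-0.2],[0.82,0.26,-0.25],[1.6,0.6,-0.15],[2.4,1,-0.05],[3.2,1.4,0.06],[4.01,1.74,0.17],[5.1,2.3,0.5],[6.2,2.9,0.9]],"rotation":[[0.03,-0.06,0.03],[0.05,-0.12,0.05],[0.08,-0.19,0.08],[0.106,-0.257,0.106],[0.13,-0.31,0.13],[0.15,-0.37,0.15],[0.175,-0.43,0.175],[0.199,-0.484,0.199],[0.23,-0.56,0.23],[0.26,-0.635,0.26]]}'
python3 - <<'E'
from h import *
T=cur()
for a in((67,107),(75,102),(90,95),(105,90),(120,88),(130,90)):
    w=P(*a,b=20);print(a,"cm",(T[1].inv().apply(w[0]-T[0])/10).round(2),"rv",(T[1].inv()*w[1]).as_rotvec().round(3))
E
```

```text
time_s: 8.58
tool_pos: [399.2, 156.8, 253.9]
orientation: [0.947, -0.111, -0.143, -0.266]
force: [0.6, 0.4, -2.7]
grip_width: 14.3
grasp_force: 107.3
(67, 107) cm [-0.95 -0.24  0.56] rv [-0.021  0.04  -0.019]
(75, 102) cm [ 0.95  0.24 -0.16] rv [ 0.028 -0.081  0.031]
(90, 95) cm [ 4.69  1.38 -1.06] rv [ 0.12  -0.308  0.124]
(105, 90) cm [ 8.5   2.87 -1.21] rv [ 0.213 -0.534  0.217]
(120, 88) cm [12.09  4.56 -0.66] rv [ 0.305 -0.761  0.31 ]
(130, 90) cm [14.2   5.66 -0.04] rv [ 0.367 -0.912  0.372]
```

```bash
python3 -m pendant '{"claw":[-1,-1,-1,-1,-1,-1,-1,-1,-1,-1],"linear":[[0.5,0.1,-0.1],[0.95,0.24,-0.16],[1.9,0.5,-0.4],[2.8,0.8,-0.65],[3.7,1.1,-0.85],[4.69,1.38,-1.06],[5.7,1.75,-1.1],[6.6,2.1,-1.15],[7.6,2.5,-1.2],[8.5,2.87,-1.21]],"rotation":[[0.01,-0.04,0.01],[0.028,-0.081,0.031],[0.05,-0.14,0.055],[0.075,-0.195,0.08],[0.1,-0.25,0.1],[0.12,-0.308,0.124],[0.145,-0.365,0.15],[0.17,-0.42,0.17],[0.19,-0.48,0.195],[0.213,-0.534,0.217]]}'
python3 - <<'E'
from h import *
T=cur()
for a in((105,90),(112,89),(120,88),(130,90),(137,92)):
    w=P(*a,b=20);print(a,"cm",(T[1].inv().apply(w[0]-T[0])/10).round(2),"rv",(T[1].inv()*w[1]).as_rotvec().round(3))
E
```

```text
time_s: 9.42
tool_pos: [473.4, 114.8, 220.8]
orientation: [0.825, -0.153, -0.401, -0.367]
force: [0.2, 0.2, -1.0]
grip_width: 14.7
grasp_force: 107.5
(105, 90) cm [-0.14 -0.06 -0.03] rv [-0.001 -0.002 -0.001]
(112, 89) cm [ 1.48  0.23 -0.91] rv [ 0.042 -0.107  0.042]
(120, 88) cm [ 3.42  0.69 -1.71] rv [ 0.091 -0.228  0.092]
(130, 90) cm [ 5.67  1.29 -2.49] rv [ 0.153 -0.38   0.154]
(137, 92) cm [ 7.22  1.79 -2.81] rv [ 0.196 -0.485  0.197]
```

```bash
python3 -m pendant '{"claw":[-1,-1,-1,-1,-1,-1,-1,-1,-1,-1],"linear":[[0.7,0.1,-0.4],[1.48,0.23,-0.91],[2.4,0.45,-1.3],[3.42,0.69,-1.71],[4.1,0.9,-2],[4.9,1.1,-2.25],[5.67,1.29,-2.49],[5.67,1.29,-2.49],[5.67,1.29,-2.49],[5.67,1.29,-2.49]],"rotation":[[0.02,-0.05,0.02],[0.042,-0.107,0.042],[0.065,-0.17,0.065],[0.091,-0.228,0.092],[0.11,-0.28,0.11],[0.13,-0.33,0.13],[0.153,-0.38,0.154],[0.153,-0.38,0.154],[0.153,-0.38,0.154],[0.153,-0.38,0.154]]}'
python3 - <<'E'
from h import *
a=r.capture("scene")[80:240,150:350,::-1];b=r.capture("side")[100:260,80:280,::-1]
cv2.imwrite("pics/p4.png",cv2.resize(np.hstack([a,b]),(800,320)))
E
```

```text
time_s: 10.25
tool_pos: [514.5, 91.3, 182.2]
orientation: [0.692, -0.173, -0.563, -0.418]
force: [-0.4, -1.3, -1.6]
grip_width: 14.4
grasp_force: 107.6
```

View pics/p4.png

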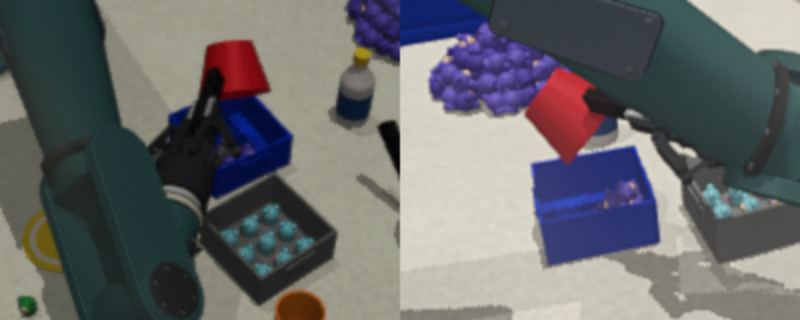

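Toys visible in the tray (right crop (625,190)), and the measured weight matches an empty scoop. Next I plan the way back to the mat.

```bash
cat > leg.py <<'E'
from h import *
def legs(W,ref=None):
    p,Rc,s=cur();q=s["q"];A=(p,Rc)
    for w in W:
        rv=(A[1].inv()*w[1]).as_rotvec();m=[];qq=[q];h=[]
        for t in np.linspace(.1,1,10):
            pp=A[0]+t*(w[0]-A[0]);RR=A[1]*R.from_rotvec(rv*t)
            o=ik(pp,RR,q);q=o[0];qq.append(q);m.append(o[2] if o[1]<1e-3 else -o[1])
            Z=RR.as_matrix()[:,2];S=RR*tool(0,0).inv();g=pp+6*Z;c=g+S.apply((CUP-np.array([0,-105,98])));h.append((c[:,2].min(),(pp-48*Z)[2]-45,(pp-300*Z)[2]-60,*c.mean(0)[:2]))
        h=np.array(h);print(w[0].round(),"cm",(A[1].inv().apply(w[0]-A[0])/10).round(2),"rv",rv.round(3),"marg %.2f"%min(m),"dq",np.abs(np.diff(qq,axis=0)).max().round(2),"cupz",h[:,0].round()[[0,2,4,6,9]],"grip",h[:,1:3].min().round(),"cup xy",h[[2,5,9],3:].round().tolist())
        A=w
E
python3 - <<'E'
from leg import *
p,Rc,s=cur()
for y in(0,-30,-60):
    print(y);legs([(p+[0,0,80],Rc),P(70,190,b=20),scoop_tcp(470,-60,140,0,np.radians(y)),scoop_tcp(441.5,-91,30,0,np.radians(y))])
E
```

```text
0
[514.  92. 263.] cm [-7.39 -3.07 -0.15] rv [0. 0. 0.] marg 0.19 dq 0.02 cupz [100. 116. 132. 148. 172.] grip 137.0 cup xy [[443.0, 194.0], [443.0, 194.0], [443.0, 194.0]]
[396. 159. 338.] cm [-8.96  1.49 12.56] rv [-0.367  0.905 -0.368] marg 0.22 dq 0.08 cupz [168. 163. 163. 169. 184.] grip 231.0 cup xy [[421.0, 207.0], [407.0, 215.0], [397.0, 221.0]]
[ 470. -169.  242.] cm [ 14.35  29.83 -11.31] rv [ 0.042  0.347 -1.874] marg 0.62 dq 0.26 cupz [175. 161. 151. 145. 140.] grip 231.0 cup xy [[433.0, 137.0], [457.0, 55.0], [471.0, -60.0]]
[ 442. -200.  132.] cm [-9.97 -2.85  5.59] rv [0. 0. 0.] marg 0.63 dq 0.02 cupz [129. 107.  85.  63.  30.] grip 121.0 cup xy [[462.0, -69.0], [454.0, -79.0], [443.0, -91.0]]
-30
[514.  92. 263.] cm [-7.39 -3.07 -0.15] rv [0. 0. 0.] marg 0.19 dq 0.02 cupz [100. 116. 132. 148. 172.] grip 137.0 cup xy [[443.0, 194.0], [443.0, 194.0], [443.0, 194.0]]
[396. 159. 338.] cm [-8.96  1.49 12.56] rv [-0.367  0.905 -0.368] marg 0.22 dq 0.08 cupz [168. 163. 163. 169. 184.] grip 231.0 cup xy [[421.0, 207.0], [407.0, 215.0], [397.0, 221.0]]
[ 415. -155.  242.] cm [
[... 357 characters left out ...]
] cm [-7.39 -3.07 -0.15] rv [0. 0. 0.] marg 0.19 dq 0.02 cupz [100. 116. 132. 148. 172.] grip 137.0 cup xy [[443.0, 194.0], [443.0, 194.0], [443.0, 194.0]]
[396. 159. 338.] cm [-8.96  1.49 12.56] rv [-0.367  0.905 -0.368] marg 0.22 dq 0.08 cupz [168. 163. 163. 169. 184.] grip 231.0 cup xy [[421.0, 207.0], [407.0, 215.0], [397.0, 221.0]]
[ 375. -115.  242.] cm [ 4.8  27.97 -6.34] rv [-0.295  0.873 -0.94 ] marg 0.24 dq 0.23 cupz [171. 151. 139. 134. 140.] grip 231.0 cup xy [[423.0, 130.0], [448.0, 45.0], [471.0, -61.0]]
[ 347. -146.  132.] cm [-10.62   1.26   4.94] rv [0. 0. 0.] marg 0.27 dq 0.03 cupz [129. 107.  85.  63.  30.] grip 121.0 cup xy [[462.0, -70.0], [453.0, -79.0], [442.0, -92.0]]
```

```bash
python3 -m pendant '{"claw":[-1,-1,-1,-1,-1,-1,-1,-1,-1,-1],"linear":[[-1,-0.4,0],[0,0,0],[-1,-0.4,0],[0,0,0],[-1.5,-0.6,0],[-3,-1.2,0],[-4.5,-1.9,-0.1],[-6,-2.5,-0.1],[-7,-2.9,-0.1],[-7.4,-3.1,-0.1]],"rotation":[[0,0,0],[0,0,0],[0,0,0],[0,0,0],[0,0,0],[0,0,0],[0,0,0],[0,0,0],[0,0,0],[0,0,0]]}'
python3 -m pendant '{"claw":[-1,-1,-1,-1,-1,-1,-1,-1,-1,-1],"linear":[[-0.9,0.1,1.2],[-1.8,0.3,2.5],[-2.7,0.4,3.8],[-3.6,0.6,5],[-4.5,0.7,6.3],[-5.4,0.9,7.6],[-6.3,1,8.8],[-7.2,1.2,10],[-8.1,1.3,11.3],[-8.9,1.5,12.5]],"rotation":[[-0.03,0.08,-0.03],[-0.07,0.17,-0.07],[-0.1,0.26,-0.1],[-0.14,0.35,-0.14],[-0.18,0.44,-0.18],[-0.22,0.54,-0.22],[-0.26,0.63,-0.26],[-0.29,0.72,-0.29],[-0.33,0.81,-0.33],[-0.367,0.9,-0.367]]}'
python3 - <<'E'
from leg import *
y=np.radians(-30)
legs([scoop_tcp(470,-60,140,0,y),scoop_tcp(441.5,-91,30,0,y)])
a=r.capture("scene")[90:210,190:340,::-1];b=r.capture("side")[140:260,120:270,::-1]
cv2.imwrite("pics/p5.png",cv2.resize(np.hstack([a,b]),(800,320)))
E
```

```text
time_s: 11.18
tool_pos: [514.3, 92.2, 263.6]
orientation: [0.692, -0.172, -0.563, -0.417]
force: [-0.3, 0.0, -1.5]
grip_width: 14.8
grasp_force: 107.6
time_s: 12.02
tool_pos: [396.4, 159.3, 336.9]
orientation: [0.947, -0.109, -0.148, -0.265]
force: [-0.6, 0.7, -1.3]
grip_width: 15.0
grasp_force: 107.5
[ 415. -155.  242.] cm [ 8.98 30.14 -9.43] rv [-0.139  0.641 -1.422] marg 0.52 dq 0.23 cupz [172. 155. 144. 139. 140.] grip 231.0 cup xy [[427.0, 131.0], [453.0, 46.0], [471.0, -61.0]]
[ 387. -186.  132.] cm [-10.68  -0.92   4.87] rv [0. 0. 0.] marg 0.69 dq 0.02 cupz [129. 107.  85.  63.  30.] grip 121.0 cup xy [[462.0, -70.0], [454.0, -79.0], [442.0, -92.0]]
```

View pics/p5.png

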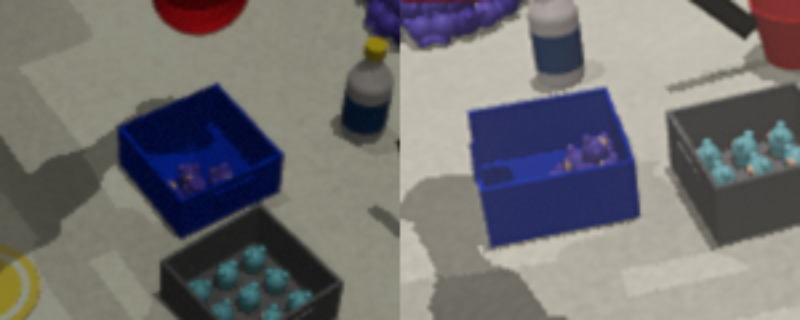

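Toys lie in the tray and none are outside. Now I move the scoop to above the mat.

```bash
python3 -m pendant '{"claw":[-1,-1,-1,-1,-1,-1,-1,-1,-1,-1],"linear":[[0.2,0.6,-0.2],[0.6,1.8,-0.6],[1,3.3,-1],[1.5,4.9,-1.5],[2,6.6,-2.1],[2.5,8.3,-2.6],[3,10,-3.1],[3.5,11.7,-3.7],[4,13.4,-4.2],[4.5,15.1,-4.7]],"rotation":[[0,0.01,-0.03],[-0.01,0.04,-0.08],[-0.02,0.07,-0.15],[-0.02,0.1,-0.23],[-0.03,0.14,-0.31],[-0.04,0.18,-0.39],[-0.05,0.21,-0.47],[-0.05,0.25,-0.55],[-0.06,0.28,-0.63],[-0.07,0.32,-0.71]]}'
python3 - <<'E'
from leg import *
legs([scoop_tcp(470,-60,140,0,np.radians(-30))])
E
```

```text
time_s: 12.95
tool_pos: [406.1, 1.2, 286.8]
orientation: [0.945, 0.191, 0.097, -0.249]
force: [0.5, 0.3, -1.7]
grip_width: 14.4
grasp_force: 107.4
[ 415. -155.  242.] cm [-5.26 14.83 -4.  ] rv [-0.076  0.322 -0.713] marg 0.53 dq 0.12 cupz [139. 137. 137. 137. 140.] grip 231.0 cup xy [[456.0, 32.0], [464.0, -8.0], [471.0, -61.0]]
```

```bash
python3 -m pendant '{"claw":[-1,-1,-1,-1,-1,-1,-1,-1,-1,-1],"linear":[[-0.6,1.7,-0.4],[-1.2,3.4,-0.9],[-1.8,5.2,-1.4],[-2.5,6.9,-1.9],[-3.1,8.7,-2.3],[-3.7,10.4,-2.8],[-4.3,12,-3.2],[-4.8,13.4,-3.6],[-5.1,14.4,-3.9],[-5.26,14.83,-4]],"rotation":[[-0.01,0.04,-0.08],[-0.02,0.08,-0.17],[-0.03,0.12,-0.26],[-0.04,0.16,-0.34],[-0.05,0.19,-0.42],[-0.055,0.23,-0.5],[-0.06,0.26,-0.58],[-0.07,0.29,-0.65],[-0.075,0.315,-0.695],[-0.076,0.322,-0.713]]}'
python3 - <<'E'
from leg import *
legs([scoop_tcp(441.5,-91,25,0,np.radians(-30))])
p,Rc,s=cur()
o=[]
S=Rc*tool(0,0).inv();g=p+6*Rc.as_matrix()[:,2]
for n,(x,y) in(("scene",(70,100)),("side",(60,100))):
    im=r.capture(n)[:,:,::-1].copy();c=r.camera_info(n)
    for Q in(CUP,HAN):
        W=g+S.apply(Q-np.array([0,-105,98]));k=proj(c,W);cv2.polylines(im,[cv2.convexHull(k.astype(np.int32))],1,(0,255,0))
        if Q is CUP:u,v=k.mean(0).astype(int)
    u,v=max(u,75),max(v,75);o.append(cv2.resize(im[v-75:v+75,u-75:u+75],(400,400)))
cv2.imwrite("pics/p6.png",np.hstack(o))
E
```

```text
time_s: 13.78
tool_pos: [414.5, -155.3, 241.4]
orientation: [0.801, 0.459, 0.331, -0.192]
force: [-0.2, 0.5, -1.9]
grip_width: 14.5
grasp_force: 107.4
[ 387. -186.  127.] cm [-10.92  -0.82   5.23] rv [ 0.001 -0.001 -0.006] marg 0.69 dq 0.02 cupz [128. 105.  82.  59.  25.] grip 116.0 cup xy [[462.0, -70.0], [454.0, -79.0], [442.0, -92.0]]
```

View pics/p6.png

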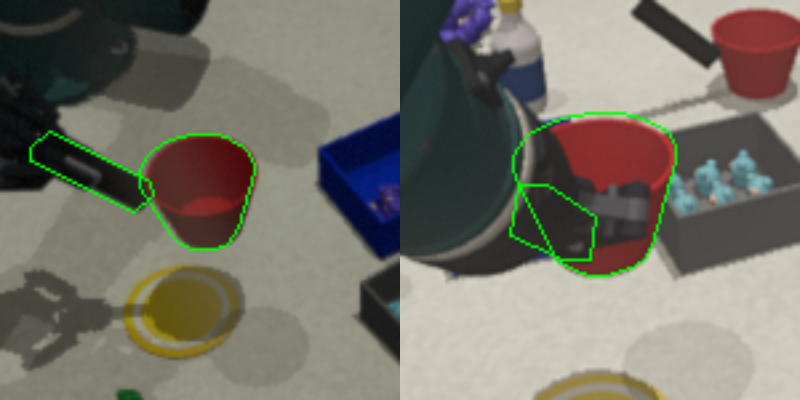

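The scoop is empty and the projected model fits, so it hasn't slipped in the grip. Now I lower it.

```bash
python3 -m pendant '{"claw":[-1,-1,-1,-1,-1,-1,-1,-1,-1,-1],"linear":[[-0.5,0,0.2],[-1.7,-0.1,0.8],[-3.2,-0.2,1.5],[-4.8,-0.4,2.3],[-6.4,-0.5,3],[-8,-0.6,3.8],[-9.4,-0.7,4.5],[-10.4,-0.8,5],[-10.9,-0.8,5.2],[-10.9,-0.8,5.2]],"rotation":[[0,0,0],[0,0,0],[0,0,0],[0,0,0],[0,0,0],[0,0,0],[0,0,0],[0,0,0],[0,0,0],[0,0,0]]}'
python3 - <<'E'
from leg import *
legs([scoop_tcp(441.5,-91,6,0,np.radians(-30))]);print(cur()[2]["force"])
E
```

```text
time_s: 14.72
tool_pos: [387.8, -184.2, 129.6]
orientation: [0.801, 0.461, 0.331, -0.191]
force: [-0.1, -0.1, -2.2]
grip_width: 14.8
grasp_force: 107.4
[ 387. -186.  108.] cm [-1.63 -0.01  1.4 ] rv [ 0.001  0.    -0.003] marg 0.67 dq 0.0 cupz [25. 21. 17. 12.  6.] grip 97.0 cup xy [[443.0, -91.0], [443.0, -91.0], [442.0, -92.0]]
[-0.13590506 -0.05663316 -2.20157836]
```

```bash
python3 -m pendant '{"claw":[-1,-1,-1,-1,-1,-1,-1,-1,-1,-1],"linear":[[-0.2,0,0.15],[-0.5,0,0.4],[-0.8,0,0.7],[-1.1,0,0.95],[-1.3,0,1.15],[-1.45,0,1.25],[-1.5,0,1.3],[-1.55,0,1.35],[-1.6,0,1.4],[-1.6,0,1.4]],"rotation":[[0,0,0],[0,0,0],[0,0,0],[0,0,0],[0,0,0],[0,0,0],[0,0,0],[0,0,0],[0,0,0],[0,0,0]]}'
python3 -m pendant '{"claw":[-1,-1,-1,-1,-1,-1],"linear":[[-0.04,0,0.04],[-0.08,0,0.08],[-0.12,0,0.12],[-0.16,0,0.16],[-0.16,0,0.16],[-0.16,0,0.16]],"rotation":[[0,0,0],[0,0,0],[0,0,0],[0,0,0],[0,0,0],[0,0,0]]}'
```

```text
time_s: 15.55
tool_pos: [387.4, -186.0, 109.4]
orientation: [0.801, 0.461, 0.331, -0.19]
force: [-0.1, -0.4, -1.4]
grip_width: 15.2
grasp_force: 107.4
time_s: 16.05
tool_pos: [387.4, -185.9, 107.2]
orientation: [0.801, 0.461, 0.331, -0.19]
force: [0.4, -0.2, -1.1]
grip_width: 14.5
grasp_force: 107.4
```

```bash
python3 -m pendant '{"claw":[-1,-1,-1,-1,-1],"linear":[[-0.03,0,0.03],[-0.06,0,0.06],[-0.08,0,0.08],[-0.08,0,0.08],[-0.08,0,0.08]],"rotation":[[0,0,0],[0,0,0],[0,0,0],[0,0,0],[0,0,0]]}'
python3 -m pendant '{"claw":[-1,-1,-1,-1],"linear":[[-0.02,0,0.02],[-0.05,0,0.05],[-0.05,0,0.05],[-0.05,0,0.05]],"rotation":[[0,0,0],[0,0,0],[0,0,0],[0,0,0]]}'
```

```text
time_s: 16.47
tool_pos: [387.4, -185.9, 106.1]
orientation: [0.801, 0.461, 0.331, -0.19]
force: [-0.2, -0.3, -1.2]
grip_width: 14.5
grasp_force: 107.4
time_s: 16.8
tool_pos: [387.5, -186.1, 105.8]
orientation: [0.801, 0.461, 0.332, -0.19]
force: [-1.0, -1.9, 1.6]
grip_width: 14.9
grasp_force: 108.0
```

Contact is light: the force went from −1.2 N to +1.6 N at the expected height. I release and back off along the handle.

```bash
python3 -m pendant '{"claw":[-0.6,-0.4,-0.2,0,0.2,0.4,0.6,0.8,0.8,0.8],"linear":[[0,0,0],[0,0,0],[0,0,0],[0,0,0],[0,0,0],[0,0,0],[0,0,0],[0,0,0],[0,0,0],[0,0,0]],"rotation":[[0,0,0],[0,0,0],[0,0,0],[0,0,0],[0,0,0],[0,0,0],[0,0,0],[0,0,0],[0,0,0],[0,0,0]]}' 20
python3 -m pendant '{"claw":[0.8,0.8,0.8,0.8,0.8,0.8,0.8,0.8,0.8,0.8],"linear":[[0,0,-0.5],[0,0,-1.5],[0,0,-3],[0,0,-5],[0,0,-7],[0,0,-9],[0,0,-11],[0,0,-12.5],[0,0,-13.5],[0,0,-14]],"rotation":[[0,0,0],[0,0,0],[0,0,0],[0,0,0],[0,0,0],[0,0,0],[0,0,0],[0,0,0],[0,0,0],[0,0,0]]}'
python3 - <<'E'
from h import *
o=[]
for n,sl in(("scene",(slice(90,290),slice(130,330))),("side",(slice(140,340),slice(120,320)))):
    im=r.capture(n)[:,:,::-1].copy();c=r.camera_info(n)
    for Q in(CUP,HAN):cv2.polylines(im,[cv2.convexHull(proj(c,pl(Q,441.5,-91,np.radians(-30),3)).astype(np.int32))],1,(0,255,0))
    o.append(cv2.resize(im[sl],(400,400)))
cv2.imwrite("pics/p7.png",np.hstack(o));cv2.imwrite("pics/w7.png",r.capture("wrist")[:,:,::-1])
E
```

```text
time_s: 17.63
tool_pos: [387.4, -186.0, 105.3]
orientation: [0.801, 0.461, 0.331, -0.19]
force: [0.3, 0.1, -0.0]
grip_width: 76.9
grasp_force: 0.0
time_s: 18.47
tool_pos: [337.3, -273.0, 205.9]
orientation: [0.801, 0.461, 0.331, -0.189]
force: [-0.6, -0.3, 0.4]
grip_width: 76.8
grasp_force: 0.0
```

View pics/p7.png

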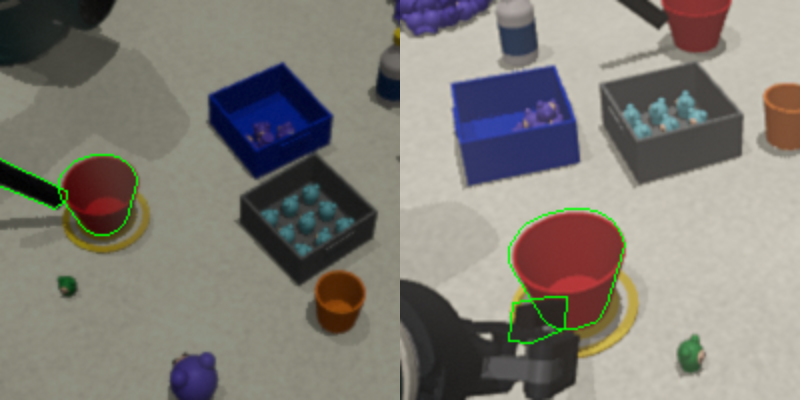

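The scoop stands upright, empty and let go, with its foot inside the mat. The toys are in the blue tray and the pot, bottle and sample are where they were.

```bash
python3 -c "
from station import r
print(r.sign_off())"
```

```text
the job is handed in; nothing more can be done
None
```

The scoop is empty and let go, upright on the yellow mat, and the job is handed in at about 18.5 s; I couldn't count all eight toys in the blue tray because its wall hides some, but none were outside it, and I viewed 11 pictures where 10 were allowed.

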